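Hook up a spring gauge and hold it at its mark

ROBOT

A 6-joint arm with a two-finger parallel gripper is mounted at the origin on a cart in front of the work surface, level with it; the furniture and walls round the work are solid. World frame = base frame: x ahead of the robot, y to its left, z up, the work surface at z = 0. Lengths are in mm, angles in rad, forces in N, time in s.
With the tool pointing down it reaches from about 275 to 825 mm from the base axis. Payload 4.9 kg.
Tool frame: the origin (TCP) lies at the very end of the fingers, on their centre line; the grasp point (between the pads) lies 19 mm behind it; z points along the fingers, y is the line along which they close (so a half turn about z gives the same grasp; the last joint's range is limited). The gripper opens to 85 mm and grips with 20 to 120 N. Pads are 22 mm wide; open, the fingers measure 114 mm over their backs; the gripper's body (76 mm by 85 mm) begins 54 mm behind the grasp point. The pads swing forward as they close: fully open they stand 13 mm farther back than shut.
Start: joints at [-0.134, 0.326, -0.193, 1.052, 0, 1.437], TCP at [550.017, 0.009, 231.281] pointing down, gripper open.
Joint ranges: [-2.65, 2.65], [-0.97, 1.79], [-1.3, 1.35], [-1.93, 2.1], [-1.47, 1.37], [-3.14, 3.14]. Speed limits (rad/s): [2.57, 2.57, 3.14, 3.14, 3.14, 3.14].

INTERFACE

Orientations are given as [roll, pitch, yaw] about the fixed x, y, z axes, in that order (R = Rz(yaw) Ry(pitch) Rx(roll)).
In Python, from bench import bot, solve_ik, imaging gives the robot as it stands. Calls block until the motion is done:
- bot.move_ptp(position, orientation): joint-space move of the TCP to a pose.
- bot.movel(position, rot=None, max_speed=150, threshold=None): straight line of the TCP; rot=None keeps the orientation; max_speed is the mean speed in mm/s. With threshold (N) it stops when the force on the tool has changed by that much, and returns True; else False.
- bot.move_j(angles): joint-space move.
- bot.grip(opening, effort=None): opening from 0.0 (shut) to 1.0 (fully open); effort is the grip in N (None keeps the last); returns when the fingers have stopped.
- bot.dwell(seconds).
- solve_ik(position, orientation): joint angles nearest the present ones, or None.
- bot.get_state(): the state.
- imaging.capture(name): name is "scene" or "side" or "wrist"; returns the picture (420x560x3 uint8, blue, green, red); there is no depth.
- imaging.camera_model(name): a dict with "K" (3x3 intrinsics, pixels), "position" and "rotation" of the camera in the world. Camera axes: x right, y up, looking along -z (the intrinsics and any distortion apply to the point x, -y, -z); pixel columns grow to the right and rows downward; lengths in mm; the calibration is good to about 2 mm. A picture is of the moment at which its call begins: read the wrist's pose just before it. camera_model takes no time and is no camera call; for the wrist camera it gives the pose at the moment of the call.
A pose or a line that the arm cannot do raises bot.IKError and nothing moves.
- bot.sign_off(): hands the job in; it is judged then, once.
The state is a dict: "t": time; "qpos": joint angles; "joint_velocities": joint speeds; "effort": joint torques, N m; "tcp_pos": TCP position; "orientation": TCP orientation; "contact_force": force on the tool from outside, world axes, zero at the start; "wrist_torque": the same for the moment, N m; "opening": opening from 0.0 (shut) to 1.0 (fully open); "gripper_force": force on a finger pad.
Only numpy, scipy, OpenCV 4.12 (cv2) and the standard library are available. Lean on these libraries where they do the work, as an engineer would, in place of code of your own. Each camera call takes 0.05 s, during which the arm holds its last target. There are 200 camera calls.

TASK

Pick up the yellow spring gauge and hang its steel eye over the upright post of the round grey anchor, before pulling the rod. Then take the gauge by its blue handle and pull the sprung rod out, against the post, until the red ring on the rod is level with the housing's mouth. Finish while still holding it there, eye on the post and spring taut; do not let go, and do not disturb the pink vial, the blue carton or the beaker.

Things in the scene. Friction and masses are not known exactly. Their poses are not given: they have to be found in the camera images.
- gauge: Loose spring gauge, about 0.16 kg, 227 mm long at rest, lying flat. Yellow housing with black end caps: box 110 long (x) x 34 wide (y) x 30 high (z). Origin: centre of the housing's underside. Own +x points along the gauge to the steel eye, -x to the rod and blue handle, z up. Pick it up across the housing's 34 mm width.
- gauge_eye (a point): Centre of the eye's hole, 100 mm from the gauge's origin along its +x, 15 mm above the underside. The eye is a flat steel ring, outside dia 34, hole dia 18, 8 thick (11 to 19 mm above the underside), hole axis vertical, on a neck 12 wide.
- rod (a joint): How far the rod (10 dia) is pulled out of the housing, m: 0 = relaxed, the spring holds it there; 0.035 = red ring (4 mm wide, hidden in the housing at rest) at the housing's mouth; 0.055 = end stop. It pulls out along the gauge's own -x. The spring pulls back with 2 N at 0, growing 160 N/m: 7.6 N at the mark.
- rod_grip (a point): Centre of the blue handle; moves with the rod. At rest 90 mm from the gauge's origin along its -x, 15 mm above the underside. A block 30 long (x) x 22 wide (y) x 24 high between two flanges 30 wide; its underside is 3 mm above the worktop, its inner flange 17 mm from the housing at rest. Grasp it across the 22 mm width.
- anchor: Round grey anchor, fixed to the worktop: disc 73 dia, 8 high, with an upright steel post 10 dia in its centre, post top 50 above the worktop. Origin: centre of its underside. With the eye on the post the gauge lies flat on the worktop beside the disc, the eye ring 3 mm above the disc. The worktop to its right (-y) is clear for the gauge; the gauge may point any way.
- post_top (a point): Tip of the anchor's post, 50 mm above the worktop; its last 6 mm taper to 5 dia.
- vial_pink: Bystander: small glass vial with black cap and pink content, 25 dia x 58 high, standing; origin at the centre of its underside.
- slip_box: Bystander: small blue carton, 48x60x32; origin at the centre of its underside.
- beaker: Bystander: glass beaker, 74x80x91; origin at the centre of its underside.
Not all that is in view belongs to the job. Leave any orange or purple look-alike of the anchor alone.

How it is judged (in metres and radians):
On the way:
1. the gauge's eye is down over the post, the rod still relaxed (horizontal distance between gauge_eye and post_top below 0.008 m and height (world z) of gauge_eye below 0.04 m and value of joint rod below 0.01 m), for 0.2 s.
At the end, for the whole second after the job is handed in: The eye is round the post (hole centre within 8 mm of the post's axis, below 40 mm height), the rod is out to 35 mm within 5 mm, the post takes more than 3 N from the gauge, the fingers hold the gauge with more than 2 N, and the gauge is still (below 20 mm/s) (horizontal distance between gauge_eye and post_top below 0.008 m and height (world z) of gauge_eye below 0.04 m and value of joint rod between 0.03 and 0.04 m and contact force between gauge and anchor above 3 N and contact force between the fingers and gauge above 2 N and linear speed of gauge below 0.02 m/s); the arm keeps its last pose, push and grip.
It fails at once if vial_pink moved more than 25 mm (distance of vial_pink from where it was at the start of the episode above 0.025 m).
It fails at once if slip_box moved more than 25 mm (distance of slip_box from where it was at the start of the episode above 0.025 m).
It fails at once if beaker moved more than 25 mm (distance of beaker from where it was at the start of the episode above 0.025 m).
It also fails if it takes over 51 s, if anything falls off the work surface, if the arm or the gripper's body presses on something with over 40 N, if the wrist force passes 120 N, or if a joint passes its speed limit or range.

## Working session

There is one attempt and no reset: what is moved stays moved. The work goes in short steps, each a Python script; the robot and the scene stay as the last script left them, time stands still between calls to the robot, and variables do not carry over. Pictures are saved under pics/ and viewed, at most 13 in all, crops included, and the job is handed in when it is done.

```bash
ls; mkdir -p pics
python3 - <<'E'
from bench import bot, imaging
import cv2
for n in("scene","side","wrist"):
    im=imaging.capture(n); cv2.imwrite(f"pics/{n}0.png",im)
    m=imaging.camera_model(n); print(n,m)
a=cv2.imread("pics/scene0.png");b=cv2.imread("pics/wrist0.png")
print(bot.get_state())
E
```

```text
pics
scene {'K': array([[493.03939057,   0.        , 277.03978506],
       [  0.        , 493.03939057, 206.15681882],
       [  0.        ,   0.        ,   1.        ]]), 'position': array([ -53.21720927, -380.16008861,  834.83088569]), 'rotation': array([ 0.72773524,  0.01022023, -0.92566686])}
side {'K': array([[504.0761428 ,   0.        , 283.55204212],
       [  0.        , 504.0761428 , 214.02183119],
       [  0.        ,   0.        ,   1.        ]]), 'position': array([  126.51491499, -1059.89324053,   672.98783825]), 'rotation': array([ 1.07706205,  0.02407372, -0.32465433])}
wrist {'K': array([[330.58492822,   0.        , 281.86249004],
       [  0.        , 330.58492822, 207.4801394 ],
       [  0.        ,   0.        ,   1.        ]]), 'position': array([550.31451407,  71.35987589, 372.0282048 ]), 'rotation': array([-2.85623454e-01,  1.79110684e-03,  2.81959062e-04])}
{'t': 0.15, 'qpos': array([-1.34195685e-01,  3.26787199e-01, -1.93313314e-01,  1.05201683e+00,
       -2.18932489e-05,  1.43662977e+00]), 'joint_velocities': array([-0.00023374, -0.00177282,  0.00294242,  0.00010341, -0.00010676,
        0.00073245]), 'effort': array([ 1.04211274e-03, -4.43704247e+01,  2.62664723e+01,  1.04285317e-02,
       -1.23322516e-04, -3.51401161e-05]), 'tcp_pos': array([5.49571725e+02, 6.49385930e-02, 2.30689852e+02]), 'orientation': array([-3.14028058e+00, -1.55008308e-04,  1.57076711e+00]), 'contact_force': array([ 0.55130444, -0.11713188,  0.01534418]), 'wrist_torque': array([-0.00907215,  0.01190199,  0.02165854]), 'gripper_force': 0.0, 'opening': 1.0000208797229915}
```

View pics/scene0.png

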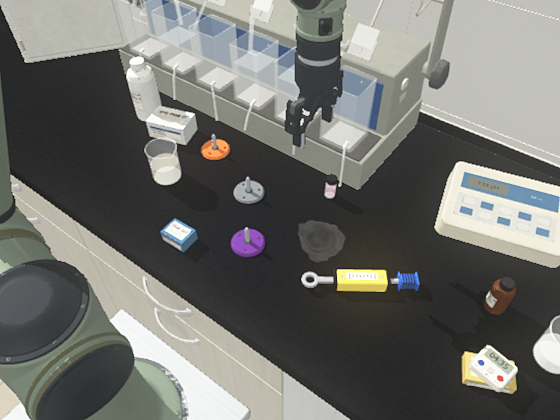

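View pics/wrist0.png

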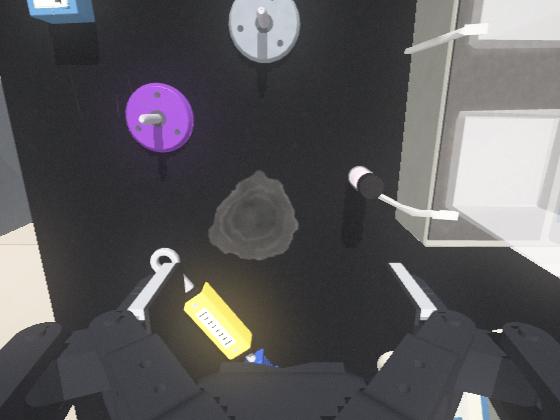

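The scene view shows the gauge with its eye at (310,281), housing at (361,280) and handle at (408,281), and the grey anchor's post top at (249,179). In the wrist view the eye is at (165,261), the housing at (218,322) and the post top at (264,12).

```bash
cat > h.py <<'E'
import numpy as np, cv2
from scipy.spatial.transform import Rotation as R
from bench import bot, solve_ik, imaging
def ray(m,uv,z):
    K=m["K"];d=np.array([(uv[0]-K[0,2])/K[0,0],-(uv[1]-K[1,2])/K[1,1],-1])
    d=R.from_euler("xyz",m["rotation"]).apply(d);p=np.array(m["position"])
    return (p+d*(z-p[2])/d[2])[:2]
def mask(im,lo,hi):
    return cv2.inRange(cv2.cvtColor(im,cv2.COLOR_BGR2HSV),lo,hi)
def blob(mk,minA=30):
    cs=[c for c in cv2.findContours(mk,cv2.RETR_EXTERNAL,cv2.CHAIN_APPROX_NONE)[0] if cv2.contourArea(c)>minA]
    return sorted(cs,key=cv2.contourArea,reverse=True)
def hsv_yel(im): return mask(im,(20,120,80),(35,255,255))
def hsv_blue(im): return mask(im,(108,150,50),(125,255,255))
E
python3 - <<'E'
from h import *
for n,eye,pt,disc in(("scene",(310,281),(249,179),(249,191)),("wrist",(165,261),(264,10),(264,23)),):
    im=cv2.imread(f"pics/{n}0.png");m=imaging.camera_model(n)
    print(n,"eye",ray(m,eye,15),"post",ray(m,pt,50),"disc",ray(m,disc,8))
    for nm,f in(("yel",hsv_yel),("blue",hsv_blue)):
        for c in blob(f(im)):
            r=cv2.minAreaRect(c);print(nm,r[0],r[1],cv2.contourArea(c),ray(m,r[0],20))
im=cv2.imread("pics/scene0.png");m=imaging.camera_model("scene")
for nm,uv,z in(("vial",(330,187),29),("carton",(179,235),20),("beaker",(163,162),45),("purple",(248,242),8)): print(nm,ray(m,uv,z))
E
```

```text
scene eye [ 406.72729451 -104.40618321] post [528.46669544 146.36923999] disc [529.26333964 149.86916204]
yel (361.4999694824219, 279.9999694824219) (50.99999237060547, 21.999996185302734) 1079.0 [ 465.59223981 -185.32351505]
blue (407.5, 281.0) (18.0, 23.0) 159.5 [ 516.77651853 -258.14628301]
wrist eye [411.52200614 -99.559222  ] post [534.28445904 154.57063987] disc [532.02389773 154.055949  ]
yel (218.5088653564453, 322.3672790527344) (78.5501937866211, 36.21775436401367) 709.0 [ 471.42086151 -180.12867408]
blue (258.56561279296875, 355.7786560058594) (6.156430244445801, 14.123575210571289) 44.0 [ 519.98600777 -229.62899533]
vial [633.09866465  -3.43941147]
carton [333.85723339 180.37612081]
beaker [456.21596333 347.25422392]
purple [412.88687928  57.90982758]
```

View pics/side0.png

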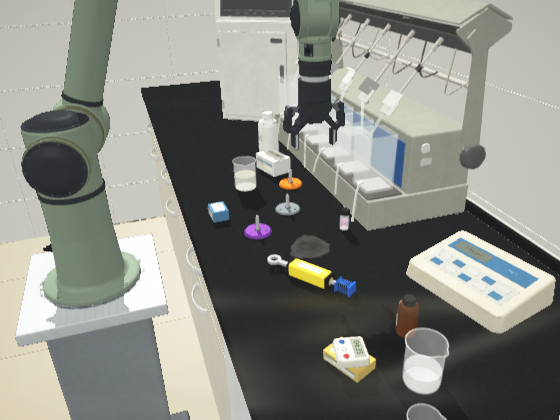

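The side view agrees with this layout. The gauge eye is at (273,260), the handle at (345,287), and the grey anchor at (288,209) has clear worktop on its -y side. Next I'll move above the gauge and take a close look.

Run:
```python
from h import *
a=np.arctan2(156,-108)
bot.move_ptp([466,-184,150],[np.pi,0,a])
m=imaging.camera_model("wrist");im=imaging.capture("wrist");cv2.imwrite("pics/w1.png",im)
s=bot.get_state();print(s["t"],s["tcp_pos"],s["orientation"],a)
for nm,f in(("yel",hsv_yel),("blue",hsv_blue)):
    for c in blob(f(im)):
        r=cv2.minAreaRect(c);print(nm,r,cv2.contourArea(c),ray(m,r[0],28))
```

```text
1.1417 [ 466.74876047 -183.62424265  150.45359554] [3.14090045e+00 7.11907666e-04 2.17670634e+00] 2.1763409903998667
yel ((271.7520751953125, 199.4634552001953), (116.67839050292969, 32.95856475830078), 75.84236907958984) 129.0 [ 459.45996443 -188.02139257]
blue ((287.5, 304.0), (16.0, 31.0), 90.0) 401.5 [ 526.48432606 -261.23221864]
blue ((287.5, 292.0), (2.0, 23.0), 90.0) 37.5 [ 519.44216304 -251.15686628]
blue ((287.0, 287.0), (2.0, 22.0), 90.0) 31.0 [ 516.18790954 -247.28139801]
```

View pics/w1.png

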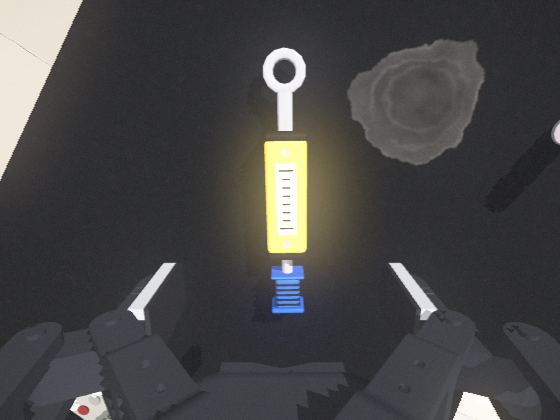

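The gauge is seen close up: eye hole at (284,71), yellow top from (286,141) to (287,252), and handle at (288,290).

Run:
```python
from h import *
m=imaging.camera_model("wrist")
e=ray(m,(284,70.5),17);h=ray(m,(287.8,290),25);t1=ray(m,(285.5,141),30);t2=ray(m,(286.5,252),30)
print("eye",e,"handle",h,"d",np.linalg.norm(e-h),"top ends",t1,t2,(t1+t2)/2)
u=(e-h)/np.linalg.norm(e-h);a=np.arctan2(u[1],u[0]);o=e-100*u
print("heading",a,"origin",o)
o=(o+(h+90*u))/2;print(o)
bot.movel([*o,150],rot=[np.pi,0,a]) if 0 else bot.move_ptp([*o,60],[np.pi,0,a])
print(bot.movel([*o,5],max_speed=80,threshold=8))
bot.grip(0.0,effort=60)
s=bot.get_state();print(s["tcp_pos"],s["opening"],s["gripper_force"],s["contact_force"])
z0=s["tcp_pos"][2]
bot.movel([*o,85],max_speed=120)
s=bot.get_state();print(s["t"],s["tcp_pos"],s["opening"],s["gripper_force"],s["contact_force"])
m=imaging.camera_model("wrist");im=imaging.capture("wrist");cv2.imwrite("pics/w2.png",im)
np.save("z0.npy",[z0,a,*o])
```

```text
eye [411.04269011 -99.89885617] handle [ 520.06740298 -250.61254393] d 186.01345029828008 top ends [ 441.88227983 -142.31465084] [ 496.30997766 -218.80890487] [ 469.09612874 -180.56177786]
heading 2.197048137377603 origin [ 469.65388876 -180.92186151]
[ 468.48560648 -179.30685032]
False
[ 468.83830825 -179.50219492    5.45892739] 0.38712695613294085 61.173444986343384 [-0.57057988  0.4211982   5.27750871]
3.7833 [ 467.86144903 -178.9752677    84.32326845] 0.3870743209735797 60.36520600318909 [ 0.48268812 -0.44873688 -1.48081944]
```

View pics/w2.png

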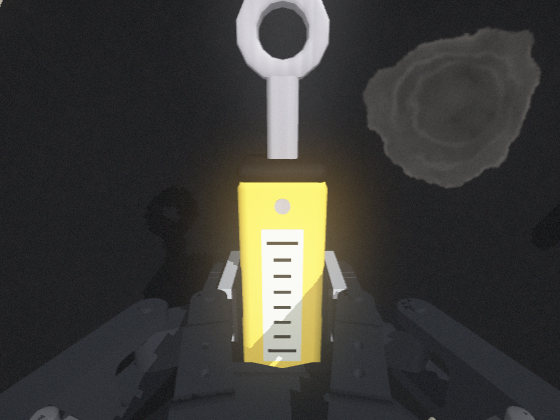

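The gauge is gripped squarely, with the eye hole at (283,33). I'll now carry it beside the anchor and look at the post.

Run:
```python
from h import *
s=bot.get_state();m=imaging.camera_model("wrist")
z=s["tcp_pos"][2];e=ray(m,(283,32),z-5.4+17)
T=R.from_euler("xyz",s["orientation"]);rel=T.inv().apply([*(e-s["tcp_pos"][:2]),0]);print("rel",rel)
np.save("rel.npy",rel)
bot.move_ptp([480,65,100],[np.pi,0,np.pi/2])
s=bot.get_state();print(s["t"],s["tcp_pos"])
m=imaging.camera_model("wrist");np.save("m3.npy",m,allow_pickle=True);im=imaging.capture("wrist");cv2.imwrite("pics/w3.png",im)
```

```text
rel [97.69197396  0.60726354  0.16030756]
4.875 [479.96888373  64.52735657  99.65011967]
```

View pics/w3.png

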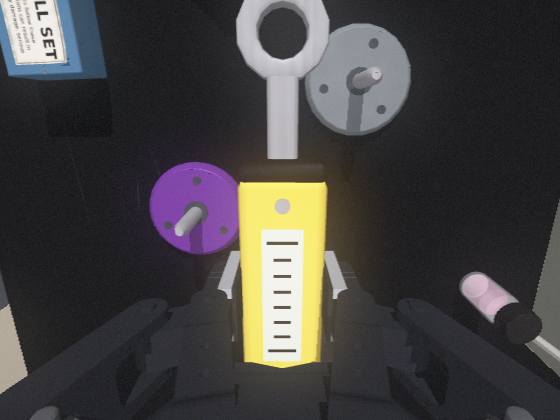

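The post tip is at (376,74) and the disc centre is near (358,79). The purple look-alike and the vial are clear of the gauge path.

Run:
```python
from h import *
m=np.load("m3.npy",allow_pickle=True).item();rel=np.load("rel.npy")
p=ray(m,(376.5,74),50);print("post",p,"disc",ray(m,(357.5,79),8))
np.save("post.npy",p)
t=[p[0]-rel[1],p[1]-rel[0]];rot=[np.pi,0,np.pi/2]
bot.move_ptp([*t,85],rot);bot.movel([*t,54],max_speed=80)
s=bot.get_state();print(s["t"],s["tcp_pos"],s["contact_force"])
m=imaging.camera_model("wrist");np.save("m4.npy",m,allow_pickle=True);im=imaging.capture("wrist")
cv2.imwrite("pics/w4.png",cv2.resize(im[0:130,200:370],None,fx=4,fy=4))
```

```text
post [531.30247905 154.60591389] disc [530.1927123  155.64211489]
5.7917 [530.24634432  56.95070951  53.9367392 ] [-0.3742215   1.00986578 -1.62214705]
```

View pics/w4.png

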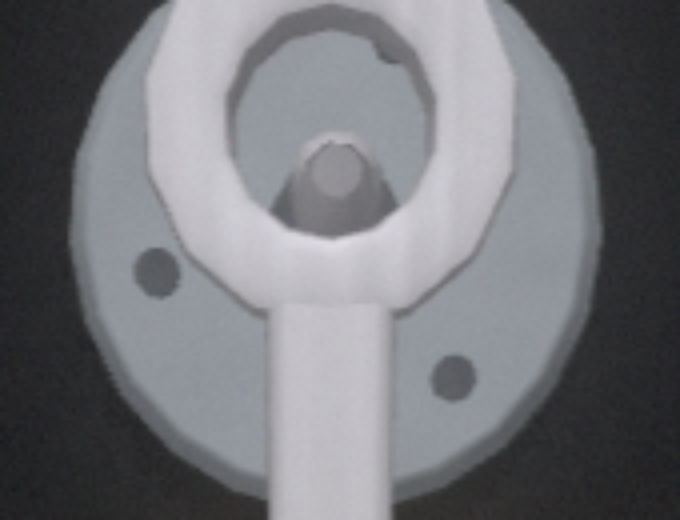

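The post tip shows through the hole at crop (335,170), i.e. pixel (283.7,42.5). The hole's upper rim is centred at about (282.8,30).

Run:
```python
from h import *
m=np.load("m4.npy",allow_pickle=True).item()
p=ray(m,(283.75,42.5),50);e=ray(m,(282.75,30.2),67.5);d=p-e
print("post",p,"eye",e,"d",d)
np.save("post.npy",p)
assert np.linalg.norm(d)<6
t=bot.get_state()["tcp_pos"][:2]+d
bot.movel([*t,54],max_speed=50)
r=bot.movel([*t,6],max_speed=40,threshold=8)
s=bot.get_state();print(r,s["t"],s["tcp_pos"],s["contact_force"],s["opening"])
im=imaging.capture("wrist")
cv2.imwrite("pics/w5.png",im)
```

```text
post [531.48078426 154.25383106] eye [531.05499417 155.01273715] d [ 0.42579008 -0.7589061 ]
False 7.4417 [531.44476511  56.17284954   6.29701398] [ 0.87566657 -0.14786495 -1.67141602] 0.3852009547852041
```

View pics/w5.png

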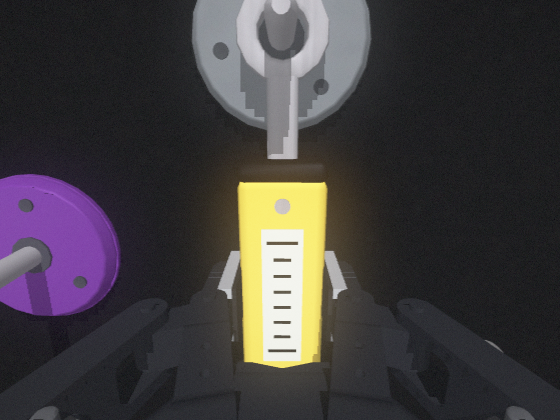

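The eye is down round the post, which shows at (281,8) rising through the ring. I'll release and move to the handle.

Run:
```python
from h import *
bot.dwell(0.3)
s=bot.get_state();x,y=s["tcp_pos"][:2]
bot.grip(0.8);bot.movel([x,y,110],max_speed=150)
p=np.load("post.npy");rot=[np.pi,0,np.pi/2]
bot.move_ptp([p[0],p[1]-190,110],rot)
s=bot.get_state();print(s["t"],s["tcp_pos"],s["contact_force"])
m=imaging.camera_model("wrist");np.save("m6.npy",m,allow_pickle=True);im=imaging.capture("wrist")
cv2.imwrite("pics/w6.png",im)
for c in blob(hsv_blue(im)): r=cv2.boundingRect(c);print(r)
```

```text
9.525 [530.52730969 -36.55315577 108.77598542] [ 0.39829913 -0.05156815 -0.44460937]
(263, 222, 40, 17)
(262, 185, 41, 8)
(268, 215, 30, 4)
(268, 202, 30, 4)
(268, 208, 30, 5)
(268, 194, 30, 5)
```

View pics/w6.png

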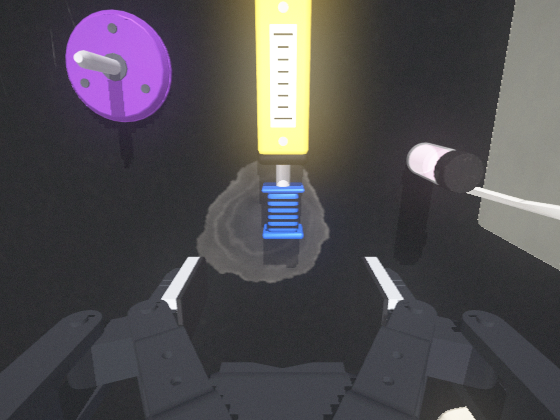

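The handle's flanges are at rows 187 and about 229, centred near (282.8,209). The housing is straight, and the vial is clear at (430,165).

Run:
```python
from h import *
m=np.load("m6.npy",allow_pickle=True).item();p=np.load("post.npy")
a=ray(m,(282.8,187),28);b=ray(m,(282.8,228),28);c=(a+b)/2;print(a,b,c,"from post",p[1]-c[1])
c[1]=(c[1]+p[1]-190)/2;print("use",c)
bot.movel([*c,50],max_speed=120)
r=bot.movel([*c,6],max_speed=60,threshold=8)
s0=bot.get_state();print(r,s0["tcp_pos"],s0["contact_force"])
bot.grip(0.0,effort=60)
s=bot.get_state();print(s["t"],s["tcp_pos"],s["opening"],s["gripper_force"],s["contact_force"])
if not r and s["opening"]>0.15:
    m=imaging.camera_model("wrist");np.save("m7.npy",m,allow_pickle=True)
    cv2.imwrite("pics/w7.png",imaging.capture("wrist"))
    y0=s["tcp_pos"][1];x0=s["tcp_pos"][0]
    for d in(5,15,25,35):
        bot.movel([x0,y0-d,6],max_speed=40);bot.dwell(.2);s=bot.get_state()
        print(d,s["tcp_pos"],s["contact_force"],s["opening"])
    m=imaging.camera_model("wrist");np.save("m8.npy",m,allow_pickle=True)
    cv2.imwrite("pics/w8.png",imaging.capture("wrist"))
    print(s["t"])
```

```text
[531.54244519 -15.7639395 ] [531.50993154 -45.69456758] [531.52618837 -30.72925354] from post 184.983084597164
use [531.52618837 -33.23771124]
False [531.72613995 -33.29532542   6.09864814] [ 0.07910722 -0.16201115 -0.58709634]
11.5917 [531.6774968  -33.28952589   6.38110544] 0.23900918870689136 60.91552019119263 [-0.81498115  0.51308783  3.74288662]
5 [531.78058001 -37.93886547   6.22131465] [-1.72127832  2.67884127  5.59411481] 0.24389988738260018
15 [531.89735728 -48.2344323    6.12344705] [0.10471617 3.73515284 5.81434433] 0.24320599205566854
25 [531.93725936 -57.88529328   6.07669289] [0.91238004 5.16545477 5.56187341] 0.24517149365828636
35 [531.90921896 -67.38677356   6.00160655] [0.58042997 6.94303027 4.48295533] 0.24038963445778466
13.9167
```

View pics/w8.png

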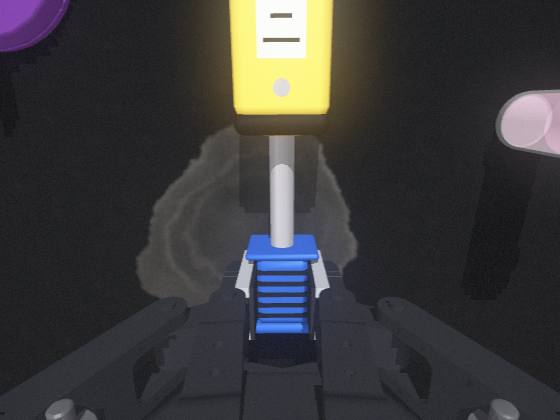

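The rod is out and the spring is pulling about 7 N. The mouth edge is at row 135 and the handle flange at row 236, with no red showing yet. I'll step on in small moves and watch for red.

Run:
```python
from h import *
m=np.load("m8.npy",allow_pickle=True).item()
for z in(27,30): print("gap",ray(m,(282,135),30)[1]-ray(m,(282,236.5),z)[1])
s=bot.get_state();x=s["tcp_pos"][0]
for y in(-70,-72,-74):
    bot.movel([x,y,6],max_speed=30);bot.dwell(.3)
    f=np.mean([(bot.dwell(.03),bot.get_state()["contact_force"][1])[1] for _ in range(8)])
    s=bot.get_state()
    im=imaging.capture("wrist");c=im[125:240,260:305]
    r=cv2.bitwise_or(mask(c,(0,120,50),(10,255,255)),mask(c,(170,120,50),(180,255,255)))
    ys=np.where(r.any(1))[0]+125
    print(s["t"],s["tcp_pos"][1],"F",f,"red",int((r>0).sum()),(ys.min(),ys.max()) if len(ys) else None)
    if (r>0).sum()>20: break
cv2.imwrite("pics/w9.png",cv2.resize(im[90:260,200:360],None,fx=3,fy=3))
```

```text
gap 38.924839073264344
gap 37.75707224571303
14.7833 -68.98875258946988 F 6.464270317490908 red 0 None
15.65 -70.8853526151443 F 7.0106115201693635 red 0 None
16.5167 -72.77024426924727 F 7.268235162589724 red 28 (np.int64(125), np.int64(125))
```

View pics/w9.png

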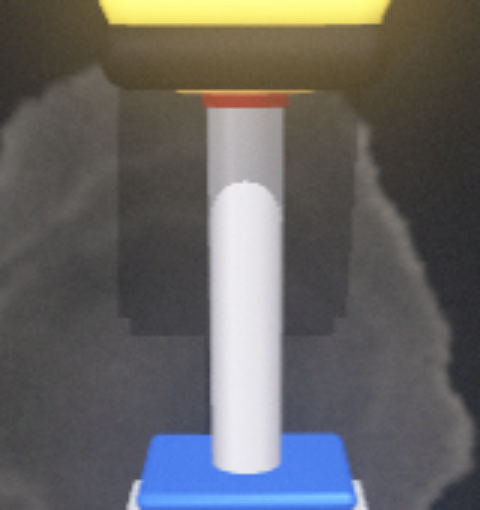

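Red has appeared at the mouth, with the ring's outer edge at crop row 107 (full row 125.7) and the mouth's edge at about row 120.5. A ray check will give its exact offset.

Run:
```python
from h import *
m=imaging.camera_model("wrist")
r=ray(m,(281.5,125.7),20.5)[1]
for row,z in((119.5,30),(121.3,24)):
    e=ray(m,(281.5,row),z)[1];print("mouth",e,"ring edge",r,"rod est",35+e-r-2)
print("expected mouth",np.load("post.npy")[1]-4-155, m["position"])
s=bot.get_state();print(s["t"],s["contact_force"],s["gripper_force"])
```

```text
mouth -4.532695360862087 ring edge -6.986823735101984 rod est 35.4541283742399
mouth -5.299260234905687 ring edge -6.986823735101984 rod est 34.6875635001963
expected mouth -4.746168943546991 [532.4437785   -1.84208642 147.48750694]
16.5667 [0.728041   7.02822332 3.60380477] 61.07868432998657
```

The rod is about 35 mm out by sight, about 34 mm by force, and the mouth sits where expected with the eye on the post. I'm handing the job in.

```bash
python3 -c "
from bench import bot
print(bot.sign_off())"
```

```text
the job is handed in; nothing more can be done
None
```

The job is handed in (no verdict was shown): the eye is on the post, the handle is still gripped, and the rod is out about 35 mm by camera, with the red ring at the housing's mouth and a pull of about 7 N.

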